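# Draw the chef's knife from its block and hold it ready over the board

## Task

Draw the chef's knife, the one with the biggest handle, out of the slanted knife block and hold it by its handle over the chopping board: blade level, edge straight down, in line with the board's short sides, the middle of the blade above the board and its edge about 15 cm above the worktop. Finish while holding it there, still and touching nothing but your fingers; leave the other knives, the tomato, the bowl and the peeler where they are.

Things in the scene. Friction and masses are not known exactly. Their poses are not given: they have to be found in the camera images.
- chef_knife: Chef's knife, 0.24 kg, in a slot of the block. Black handle, the longest and thickest: x -120 to 0, 22 wide (y), 28 high, centred at y = z = 0. Blade (hidden in the block): x 0 to 150, edge z -30, spine z 10. Origin: front end of the handle, at the block's face. x to the tip, z to the spine. In the block x points 45 deg down, into the slot; pulling 165 along -x frees the tip. Balances near x -20.
- chef_tip (a point): Tip of the chef's knife's blade, at x = 150, z = 6 in the knife's frame. Hidden in the block at the start.
- chef_edge (a point): Point on the cutting edge at the middle of the blade, at x = 70, z = -30 in the knife's frame.
- block: Fixed slanted wooden knife block, 190 wide (y). Origin under its foot's centre, on the worktop; z up; handles stick up 45 deg from its -x front. Slots at y -60, 0, 60, any knife in any; mouth centres x -50, z 160; they slope 45 deg down to +x, 165 long, 6.6 wide, 44 high. Wood reaches z 180, handles z 255. It stands left or right of the board.
- board: Wooden chopping board lying flat on the worktop, fixed, 220 x 320 x 20 thick. Origin under its centre, on the worktop; x axis along its short sides, y along its long sides, z up.
- utility_knife: Utility knife in another slot of the block, to be left alone: like the chef's knife but smaller, handle 95 x 18 x 22. Axes and origin as for the chef's knife; its handle is centred at z = -14.
- paring_knife: Paring knife in the remaining slot, to be left alone: the smallest, handle 78 x 16 x 19. Axes and origin as for the chef's knife; its handle is centred at z = -18.
- tomato: Half tomato lying cut face down somewhere on the board, 68 across, 32 high. Origin under its centre, on the board's top.
- bowl: White plastic bowl of vegetables and scraps on the worktop at the left, 210 across, 80 high, the vegetables up to about 100. Origin under its centre.
- peeler: Y-shaped metal peeler lying flat on the worktop at the right, 118 long, 66 wide, 10 thick. Origin near its middle, on the worktop.
Not all that is in view belongs to the job. What is shaped like the tomato but blue or turquoise is not meant.

How it is judged (in metres and radians):
On the way:
1. the chef's knife is drawn up out of its slot (tip above 155 mm) (height (world z) of chef_tip above 0.155 m), for 0.1 s.
At the end, for the whole second after the job is handed in: Held still by its handle, touching only the fingers: mid-edge above the board, 100 to 220 mm over the worktop; level and edge down within 11 deg, in line with the board's short sides within 15 deg; other knives, tomato, bowl and peeler moved less than 20 mm (x of chef_edge in the frame of board between -0.11 and 0.11 m and y of chef_edge in the frame of board between -0.16 and 0.16 m and height (world z) of chef_edge between 0.1 and 0.22 m and angle between chef_knife's own z axis and vertical below 0.2 rad and angle between the x axis of chef_knife and the x axis of board, either way round below 0.26 rad and x of the grasp point in the frame of chef_knife between -0.125 and 0.005 m and contact force between the fingers and chef_knife above 1 N and contact force between chef_knife and block below 0.05 N and contact force between chef_knife and board below 0.05 N and contact force between chef_knife and tomato below 0.05 N and contact force between chef_knife and bowl below 0.05 N and contact force between chef_knife and utility_knife below 0.05 N and contact force between chef_knife and paring_knife below 0.05 N and linear speed of chef_knife below 0.03 m/s and distance of each of utility_knife, paring_knife, tomato, bowl, peeler from where it was at the start of the episode below 0.02 m); the arm keeps its last pose, push and grip.
It fails at once if the utility knife is disturbed (moved over 20 mm) (distance of utility_knife from where it was at the start of the episode above 0.02 m).
It fails at once if the paring knife is disturbed (moved over 20 mm) (distance of paring_knife from where it was at the start of the episode above 0.02 m).
It fails at once if the tomato is disturbed (moved over 20 mm) (distance of tomato from where it was at the start of the episode above 0.02 m).
It fails at once if the bowl is disturbed (moved over 20 mm) (distance of bowl from where it was at the start of the episode above 0.02 m).
It fails at once if the peeler is disturbed (moved over 20 mm) (distance of peeler from where it was at the start of the episode above 0.02 m).
It also fails if it takes over 48 s, if anything falls off the work surface, if the arm or the gripper's body presses on something with over 40 N, if the wrist force passes 120 N, or if a joint passes its speed limit or range.

## Robot

A 6-joint arm with a two-finger parallel gripper is mounted at the origin on the work surface. World frame = base frame: x ahead of the robot, y to its left, z up, the work surface at z = 0. Lengths are in mm, angles in degrees, forces in N, time in s.
With the tool pointing down it reaches from about 350 to 850 mm from the base axis. Payload 8.1 kg.
Tool frame: the origin (TCP) lies at the very end of the fingers, on their centre line; the grasp point (between the pads) lies 19 mm behind it (r.grip_point_offset is the distance from the TCP to the grasp point, in mm); z points along the fingers, y is the line along which they close (so a half turn about z gives the same grasp; the last joint's range is limited). The gripper opens to 85 mm and grips with 20 to 120 N. Pads are 22 mm wide; open, the fingers measure 114 mm over their backs; the gripper's body (76 mm by 85 mm) begins 54 mm behind the grasp point. The pads swing forward as they close: fully open they stand 13 mm farther back than shut.
Start: joints at [59.622, 7.471, 85.268, -0, 87.261, -4.893], TCP at [258.146, 541.632, 231.292] pointing down, gripper open.
Joint ranges: [-169.43, 169.43], [-51.17, 129.36], [1.28, 143.12], [-76.62, 256.62], [0, 156.53], [-152.29, 152.29]. Speed limits (degrees/s): [136.94, 136.94, 159.86, 180, 180, 180].

## Interface

Orientations are given as [roll, pitch, yaw] about the fixed x, y, z axes, in that order (R = Rz(yaw) Ry(pitch) Rx(roll)).
In Python, from bench import status, eyes, r gives the robot as it stands.
- The arm moves only by the shell command python3 -m handwheel 'ROWS' [FORCE]. ROWS is a JSON object whose one key "series" holds a list that holds one entry, the list of rows, each a list of 7 numbers: the shift along the tool's x, y, z in cm, then the turn, a rotation vector about the tool's x, y, z in rad, then the opening, from 0 (shut) to 1 (fully open). In form: {"series": [[[tx, ty, tz, rx, ry, rz, claw], ...]]}. A call has 1 to 12 rows; each row is the pose to reach, as a shift and turn from the pose commanded when the call began, along the tool's axes at that moment; what a row does not reach only later rows make up. A row lasts 1/8 s, in which the tool goes at most 62.5 mm and 10.7 degrees, less where a joint would pass 70% of its speed; a pose out of reach is approached as far as the arm can. A call with a gripper value outside its range is refused whole. The fingers move at their own pace and stop on an object; FORCE is the grip in N (left out, the last holds). Time passes only in rows, so rows that repeat a pose let the fingers close. It gives the time, the measured TCP pose, the force, the opening and the grip force at its end, in the units of the state.
- status.sense(): the state, without advancing time (a new reading comes with each control period).
- eyes.snapshot(name): name is "side" or "top" or "wrist"; returns a dict with "img" (400x640x3 uint8, red, green, blue), "mtx" (3x3 intrinsics, pixels), "R" (3x3) and "t" (3): a world point X has camera coordinates R X + t. Camera axes: x right, y down, z forward; pixel columns grow to the right and rows downward; lengths in mm; the calibration is good to about 2 mm. A picture is of the moment at which its call begins. There is no depth.
- r.hand_in(): hands the job in; it is judged then, once.
The state is a dict: "time": time; "joint_pos": joint angles; "qd": joint speeds; "joint_efforts": joint torques, N m; "tool_pos": TCP position; "tcp_rot": TCP orientation; "ft_force": force on the tool from outside, world axes, zero at the start; "wrist_torque": the same for the moment, N m; "finger_gap": finger opening in mm; "grip_force": force on a finger pad.
Only numpy, scipy, OpenCV 4.12 (cv2) and the standard library are available. Lean on these libraries where they do the work, as an engineer would, in place of code of your own. Each camera call takes 0.05 s, during which the arm holds its last target. There are 200 camera calls.

## Working session

There is one attempt and no reset: what is moved stays moved. The work goes in short steps, Python scripts to look and compute and a shell command to move; the robot and the scene stay as the last step left them, time stands still between calls to the robot, and variables do not carry over. Pictures are saved under pics/ and viewed, at most 10 in all, crops included, and the job is handed in when it is done.

```bash
mkdir -p pics; ls; python3 - <<'E'
from bench import status,eyes,r
import cv2,numpy as np
s=status.sense();print(s)
for n in("side","top"):
    d=eyes.snapshot(n);cv2.imwrite(f"pics/{n}0.png",d["img"][:,:,::-1]);np.savez(f"pics/{n}0.npz",**d);print(n,d["mtx"].tolist(),d["R"].tolist(),d["t"].tolist())
E
```

```text
pics
{'time': 0.0, 'joint_pos': array([ 5.96212067e+01,  7.51489018e+00,  8.53312515e+01,  1.45351868e-04,
        8.72604496e+01, -4.89229095e+00]), 'qd': array([-0.0181337 ,  0.07162085,  0.01057367,  0.02415648,  0.05299038,
        0.03244808]), 'joint_efforts': array([-2.92424345e-03, -5.69426250e+01, -5.00522053e+01, -3.36567300e-04,
        1.58741319e-02, -2.13830191e-06]), 'tool_pos': array([257.86807273, 541.14317527, 230.22779404]), 'tcp_rot': array([-1.79893809e+02, -9.23504585e-03,  1.54513482e+02]), 'ft_force': array([0.20272967, 0.8876784 , 0.64498621]), 'wrist_torque': array([-7.09633740e-03, -4.02733632e-05, -4.70526934e-03]), 'grip_force': 0.0, 'finger_gap': 85.60271269561669}
side [[446.0553156003543, 0.0, 323.14172426846403], [0.0, 446.0553156003543, 201.09576978264926], [0.0, 0.0, 1.0]] [[0.7770355461709509, -0.6292728557154184, -0.01521292366951532], [-0.48371465205020064, -0.5814840495304302, -0.6541379331101707], [0.4027851727394713, 0.5156471402048641, -0.7562222764635937]] [-460.85472094397164, 379.40182774190157, 1384.1475648621993]
top [[385.42415834777734, 0.0, 317.46830078213287], [0.0, 385.42415834777734, 201.57936960000725], [0.0, 0.0, 1.0]] [[-0.01958992067599099, -0.9996489954844, -0.01783594222177058], [-0.9822163995314295, 0.022573912430916495, -0.18639035106216392], [0.18672755420511403, 0.013867382759240219, -0.982313858293766]] [22.44353448411289, 593.6263089581582, 1287.1867708509633]
```

View pics/side0.png

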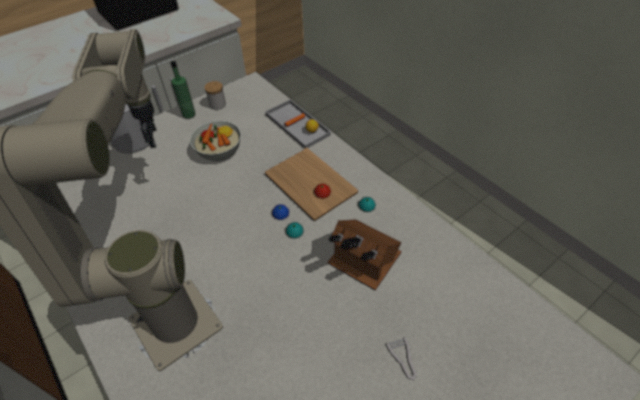

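View pics/top0.png

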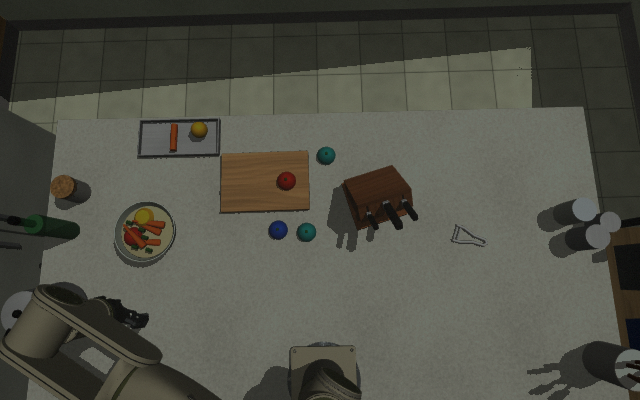

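The top view shows the bowl at (145,232), the board at (265,182), the tomato at (286,181), the block at (380,195) and the peeler at (468,236). Three handles could be the chef's knife: (370,220), (393,215) and (411,213). The middle one looks longest, so I'll check it in a crop.

```bash
python3 - <<'E'
import cv2,numpy as np
a=cv2.imread("pics/top0.png")[160:240,335:425];b=cv2.imread("pics/side0.png")[210:290,320:410]
f=lambda i:cv2.convertScaleAbs(cv2.resize(i,None,fx=4.4,fy=4.4,interpolation=cv2.INTER_CUBIC),alpha=1.8)
cv2.imwrite("pics/crop0.png",np.hstack([f(a),f(b)]))
E
```

```text
(no output)
```

View pics/crop0.png

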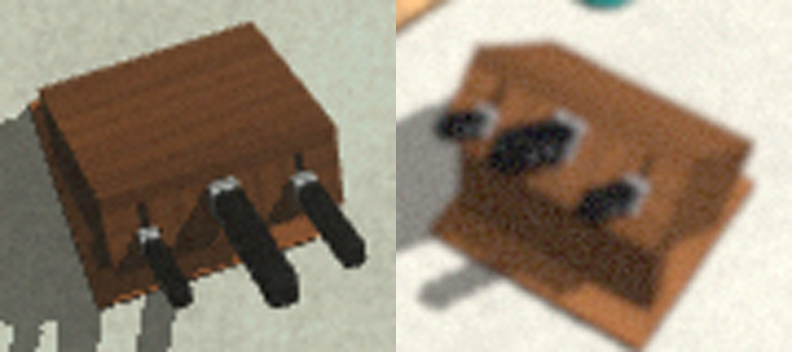

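The middle handle (top pixels about 386,202 to 399,227) is clearly the longest and thickest, so that is the chef's knife. Paring is on the left at (370,220), utility on the right at (411,213).

```bash
cat > h.py <<'E'
import cv2,numpy as np
from bench import status,eyes,r
from scipy.spatial.transform import Rotation as Ro
def ray(d,p):
    v=d["R"].T@np.linalg.solve(d["mtx"],[p[0],p[1],1]);return -d["R"].T@d["t"],v/np.linalg.norm(v)
def onz(d,p,z):
    c,v=ray(d,p);return c+v*(z-c[2])/v[2]
def tri(d1,p1,d2,p2):
    c1,v1=ray(d1,p1);c2,v2=ray(d2,p2)
    s=np.linalg.lstsq(np.c_[v1,-v2],c2-c1,rcond=None)[0]
    a,b=c1+v1*s[0],c2+v2*s[1];return (a+b)/2,np.linalg.norm(a-b)
def proj(d,X):
    q=d["mtx"]@(d["R"]@np.asarray(X,float)+d["t"]);return q[:2]/q[2]
E
python3 - <<'E'
from h import *
T=dict(np.load("pics/top0.npz"));S=dict(np.load("pics/side0.npz"))
C=lambda x,y:(335+(x+.5)/4.4-.5,160+(y+.5)/4.4-.5)
D=lambda x,y:(320+(x-396+.5)/4.4-.5,210+(y+.5)/4.4-.5)
for n,p in dict(TL=(42,92),TR=(250,22),BR=(335,130),BL=(103,205)).items(): print(n,onz(T,C(*p),180).round(1))
for n,(x0,x1,y0,y1) in dict(top=(335,425,195,240)).items():
    im=T["img"].astype(int);m=((im.max(2)<60)&(im.max(2)-im.min(2)<12)).astype(np.uint8)
    m[:y0]=0;m[y1:]=0;m[:,:x0]=0;m[:,x1:]=0
    k,l,st,c=cv2.connectedComponentsWithStats(m)
    for i in range(1,k):
        if st[i,4]<25: continue
        p=np.argwhere(l==i)[:,::-1].astype(float);mu=p.mean(0);u=np.linalg.svd(p-mu)[2][0];u*=np.sign(u[1]);s=(p-mu)@u
        a,b=mu+u*s.min(),mu+u*s.max()
        print(st[i],a.round(1),b.round(1)); 
        for off in (0,-14,-18):
            print("  foot",off, onz(T,a,160-off*0).round(1),"butt",onz(T,b,245).round(1))
            break
im=S["img"].astype(int);m=((im.max(2)<45)&(im.max(2)-im.min(2)<14)).astype(np.uint8);m[:225]=0;m[265:]=0;m[:,:325]=0;m[:,385:]=0
k,l,st,c=cv2.connectedComponentsWithStats(m)
for i in range(1,k):
    if st[i,4]>15:print("side",st[i],c[i])
print("chef ferrule",tri(T,C(226,187),S,D(572,135)),"butt",tri(T,C(280,292),S,D(505,155)))
for p in [(221,152),(309,151),(309.5,212),(220.5,213)]: print("board",onz(T,p,20).round(1))
print("tomato",onz(T,(286,181),36).round(1))
E
```

```text
TL [636.7 -78.3 180. ]
TR [ 685.5 -231.3  180. ]
BR [ 603.6 -287.7  180. ]
BL [ 552.7 -119.2  180. ]
[335 195  26  45 751] [338.3 194.2] [349.1 240.6]
  foot 0 [596.7 -59.1 160. ] butt [439.7 -83.  245. ]
[347 195  13  26  98] [349.2 194.1] [359.1 219.9]
  foot 0 [596.2 -94.3 160. ] butt [ 500.  -114.8  245. ]
[396 201  22  20 164] [400.7 201.3] [417.  219.1]
  foot 0 [ 568.9 -257.7  160. ] butt [ 498.8 -285.1  245. ]
[382 202  21  28 265] [383.1 201.3] [400.9 228.7]
  foot 0 [ 570.4 -201.9  160. ] butt [ 471.4 -236.2  245. ]
[361 213  18  27 217] [370.2 212.8] [371.2 239. ]
  foot 0 [ 533.8 -159.   160. ] butt [ 443.  -147.8  245. ]
side [329 236  11   6  55] [333.81818182 238.36363636]
side [339 237  21  13 160] [349.70625 243.2    ]
side [361 251  13  10  78] [367.1025641  255.76923077]
chef ferrule (array([ 568.67464931, -211.35687365,  160.87990192]), np.float64(3.086437828201027)) butt (array([ 483.86466366, -232.38387235,  235.13364737]), np.float64(6.797461513543815))
board [795.  362.3  20. ]
board [790.6  37.7  20. ]
board [563.7  39.5  20. ]
board [567.2 357.9  20. ]
tomato [675.3 121.3  36. ]
```

```bash
cat >> h.py <<'E'
def todo(pos,rpy):
    s=status.sense();R0=Ro.from_euler("xyz",s["tcp_rot"],degrees=True);R1=rpy if isinstance(rpy,Ro) else Ro.from_euler("xyz",rpy,degrees=True)
    sh=R0.inv().apply(np.array(pos)-s["tool_pos"])/10;rv=(R0.inv()*R1).as_rotvec()
    print("time",s["time"],"shift cm",sh.round(2),"rotvec",rv.round(3),"rows>=",np.linalg.norm(sh)/6.25,np.degrees(np.linalg.norm(rv))/10.7)
E
python3 - <<'E'
from h import *
todo([460,-230,400],[180,0,17])
E
```

```text
time 0.1 shift cm [-51.42 -60.95 -16.87] rotvec [-1.0e-03  2.0e-03  2.4e+00] rows>= 13.04172249036028 12.852005424407166
```

```bash
python3 -m handwheel '{"series": [[[-4,-4,-2,0,0,0.18,1],[-8,-9,-4,0,0,0.36,1],[-12,-14,-6,0,0,0.54,1],[-16,-19,-8,0,0,0.72,1],[-20,-24,-10,0,0,0.9,1],[-24,-29,-11,0,0,1.08,1],[-28,-34,-12,0,0,1.26,1],[-32,-39,-13,0,0,1.44,1],[-36,-43,-14,0,0,1.62,1],[-40,-47,-15,0,0,1.8,0.55],[-43,-51,-16,0,0,1.98,0.55],[-46,-55,-17,0,0,2.15,0.55]]]}'; python3 -c "
from h import *
todo([460,-230,400],[180,0,17])"
```

```text
time: 1.6
tool_pos: [436.7, -155.1, 401.2]
tcp_rot: [-180.0, 0.0, 30.9]
ft_force: [0.5, 0.6, 0.2]
finger_gap: 47.2
grip_force: 0.0
time 1.6 shift cm [-1.85  7.62  0.12] rotvec [-0.     0.     0.243] rows>= 1.2551478351144487 1.3031139078581278
```

```bash
python3 -m handwheel '{"series": [[[-1,4,0.1,0,0,0.12,0.55],[-1.8,7.6,0.1,0,0,0.243,0.55],[-1.8,7.6,0.1,0,0,0.243,0.55],[-1.8,7.6,0.1,0,0,0.243,0.55]]]}'; python3 - <<'E'
from h import *
for n in("wrist","top"):
    d=eyes.snapshot(n);np.savez(f"pics/{n}1.npz",**d);cv2.imwrite(f"pics/{n}1.png",cv2.convertScaleAbs(d["img"][:,:,::-1],alpha=1.8))
    print((-d["R"].T@d["t"]).round(1),d["R"][2].round(2))
E
```

```text
time: 2.1
tool_pos: [460.7, -226.7, 399.9]
tcp_rot: [-179.9, 0.0, 17.5]
ft_force: [-0.4, 0.8, -0.0]
finger_gap: 46.9
grip_force: 0.0
[ 537.6 -203.2  543. ] [-0.3  -0.09 -0.95]
[ 343.2   -8.8 1375.5] [ 0.19  0.01 -0.98]
```

View pics/wrist1.png

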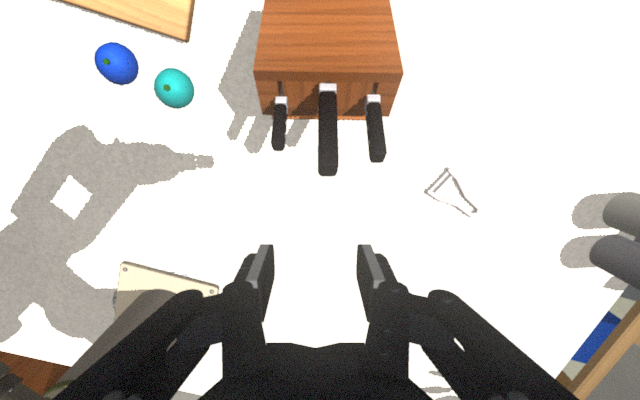

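The wrist view confirms it: the chef's handle is in the middle, running from (328,87) to (328,172). Paring is at (280,125) and utility at (375,130), both shorter. The red tomato is out of view, and the blue and turquoise ones are decoys.

```bash
python3 - <<'E'
from h import *
W=dict(np.load("pics/wrist1.npz"));im=W["img"].astype(int)
m=((im.max(2)<50)&(im.max(2)-im.min(2)<14)).astype(np.uint8);m[:75]=0;m[185:]=0;m[:,:268]=0;m[:,392:]=0
k,l,st,c=cv2.connectedComponentsWithStats(m)
for i in range(1,k):
    if st[i,4]<200: continue
    p=np.argwhere(l==i);print(st[i])
    ys=np.arange(st[i][1]+5,st[i][1]+st[i][3]-6);mid=np.array([(p[p[:,0]==y,1].min()+p[p[:,0]==y,1].max())/2 for y in ys])
    f=np.polyfit(ys,mid,1);print(" resid",np.std(mid-np.polyval(f,ys)).round(2),"mid at ends",np.polyval(f,[st[i][1],st[i][1]+st[i][3]]))
    g=((im.min(2)>70)&(im.max(2)-im.min(2)<25));x0=int(np.polyval(f,st[i][1]))
    print(" grey rows",[y for y in range(70,115) if g[y,x0-3:x0+4].sum()>=4])
E
```

```text
[ 318   92   20   84 1483]
 resid 0.2 mid at ends [327.0436721  327.93648957]
 grey rows [83, 84, 85, 86, 87, 88, 89, 90]
[365 103  21  59 881]
 resid 0.33 mid at ends [372.13258069 378.28428499]
 grey rows [94, 95, 96, 97, 98, 99, 100, 101]
[272 104  15  46 546]
 resid 0.4 mid at ends [280.22436975 276.97731092]
 grey rows [96, 97, 98, 99, 100, 101, 102, 103]
```

```bash
python3 - <<'E'
from h import *
W=dict(np.load("pics/wrist1.npz"));T=dict(np.load("pics/top1.npz"))
A=onz(W,(326.95,82.7),170);B=onz(W,(327.94,176),235);Bt=onz(W,(327.94,176),255)
P=onz(W,(280.8,95.5),154);U=onz(W,(371.3,93.5),158)
print("chef front",A,"butt low",B,Bt,"par",P,"util",U)
v=A-B;print("handle yaw",np.degrees(np.arctan2(v[1],v[0])),"hlen",np.hypot(*v[:2]))
w=P-U;print("slot row yaw",np.degrees(np.arctan2(-w[0],w[1])),np.linalg.norm(w))
yaw=np.radians(17)
for ps in (15,17,19):
    a=np.radians(ps);h=np.array([np.cos(a),np.sin(a),0]);xk=(h-[0,0,1])/2**.5;zk=(h+[0,0,1])/2**.5
    o=A-14*zk;print(ps,"origin",o.round(1),"pred butt row",proj(W,o-120*xk-14*zk),proj(W,o-120*xk+14*zk),"top img",proj(T,o+14*zk),proj(T,o-120*xk))
E
```

```text
chef front [ 572.07097292 -207.50661904  170.        ] butt low [ 473.57296345 -238.35413531  235.        ] [ 477.72814102 -236.07273824  255.        ] par [ 540.71038133 -154.80029972  154.        ] util [ 578.11265878 -266.45252654  158.        ]
handle yaw 17.389464742179356 hlen 103.21544036976346
slot row yaw 18.520287261963396 117.81829277109692
15 origin [ 562.5 -210.1  160.1] pred butt row [324.08175576 177.16573456] [325.64688339 163.06774425] top img [385.36284594 200.11788848] [399.31316335 225.6386713 ]
17 origin [ 562.6 -210.4  160.1] pred butt row [327.29634427 177.24498049] [328.47767524 163.1385172 ] top img [385.36284594 200.11788848] [400.37890152 225.30703967]
19 origin [ 562.7 -210.7  160.1] pred butt row [330.51323018 177.21458434] [331.31063286 163.11116299] top img [385.36284594 200.11788848] [401.43063084 224.93843028]
```

```bash
python3 -c "
from h import *
todo([516.7,-225,300],[180,0,17.6]);todo([516.7,-225,189],[180,0,17.6])"
```

```text
time 2.2 shift cm [ 5.36  1.57 10.05] rotvec [ 0.    -0.    -0.002] rows>= 1.8404314994473376 0.008610052487977964
time 2.2 shift cm [ 5.36  1.57 21.15] rotvec [ 0.    -0.    -0.002] rows>= 3.5005853899381196 0.008610052487977964
```

```bash
python3 -m handwheel '{"series": [[[2.7,0.8,3,0,0,0,0.55],[5.36,1.57,6,0,0,0,0.55],[5.36,1.57,9,0,0,0,0.55],[5.36,1.57,12,0,0,0,0.55],[5.36,1.57,15,0,0,0,0.55],[5.36,1.57,18,0,0,0,0.55],[5.36,1.57,20,0,0,0,0.55],[5.36,1.57,21.15,0,0,0,0.55],[5.36,1.57,21.15,0,0,0,0.55],[5.36,1.57,21.15,0,0,0,0.55]]]}'; python3 - <<'E'
from h import *
d=eyes.snapshot("wrist");cv2.imwrite("pics/wrist2.png",cv2.convertScaleAbs(d["img"][:,:,::-1],alpha=1.8))
E
```

```text
time: 3.45
tool_pos: [517.4, -226.3, 190.2]
tcp_rot: [179.9, -0.1, 17.4]
ft_force: [1.0, 0.9, 0.3]
finger_gap: 47.2
grip_force: 0.0
```

View pics/wrist2.png

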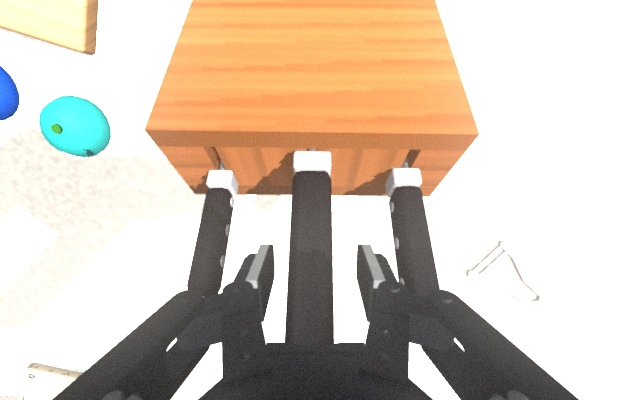

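The chef's handle sits midway between the pads (columns 258 and 370, handle at about 312), and both neighbouring handles are clear. I'll close now.

```bash
python3 -m handwheel '{"series": [[[0,0,0,0,0,0,0.3],[0,0,0,0,0,0,0.2],[0,0,0,0,0,0,0.1],[0,0,0,0,0,0,0.1],[0,0,0,0,0,0,0.1],[0,0,0,0,0,0,0.1]]]}' 90
```

```text
time: 4.25
tool_pos: [517.0, -226.2, 189.7]
tcp_rot: [180.0, -0.0, 17.4]
ft_force: [-2.4, 1.8, 6.3]
finger_gap: 20.8
grip_force: 87.7
```

```bash
python3 -c "
from h import *
h=np.array([np.cos(np.radians(17.6)),np.sin(np.radians(17.6)),0]);xk=(h-[0,0,1])/2**.5
p=status.sense()['tool_pos']
todo(p-185*xk,[180,0,17.6]); print(status.sense()['ft_force'])"
```

```text
time 4.25 shift cm [-13.07   0.05 -13.09] rotvec [ 0.001 -0.001 -0.003] rows>= 2.9599999999999995 0.01866330589732802
[-2.3923943   1.80319332  6.33283655]
```

```bash
python3 -m handwheel '{"series": [[[-0.4,0,-0.4,0,0,0,0.1],[-0.9,0,-0.9,0,0,0,0.1],[-1.5,0,-1.5,0,0,0,0.1],[-2.2,0,-2.2,0,0,0,0.1],[-3,0,-3,0,0,0,0.1],[-3,0,-3,0,0,0,0.1]]]}' 90
```

```text
time: 5.0
tool_pos: [487.4, -235.7, 219.6]
tcp_rot: [179.9, 0.0, 17.4]
ft_force: [-0.3, 0.5, -2.2]
finger_gap: 20.6
grip_force: 87.8
```

Low force, so the draw is smooth. Next I'll pull the rest of the way.

```bash
python3 -m handwheel '{"series": [[[-0.8,0,-0.8,0,0,0,0.1],[-1.8,0,-1.8,0,0,0,0.1],[-3,0,-3,0,0,0,0.1],[-4.2,0,-4.2,0,0,0,0.1],[-5.4,0,-5.4,0,0,0,0.1],[-6.6,0,-6.6,0,0,0,0.1],[-7.8,0,-7.8,0,0,0,0.1],[-9,0,-9,0,0,0,0.1],[-10.2,0,-10.2,0,0,0,0.1],[-10.6,0,-10.8,0,0,0,0.1],[-10.6,0,-11.2,0,0,0,0.1],[-10.6,0,-11.2,0,0,0,0.1]]]}' 90; python3 - <<'E'
from h import *
d=eyes.snapshot("wrist");e=eyes.snapshot("side");np.savez("pics/side3.npz",**e)
f=lambda i:cv2.convertScaleAbs(i[:,:,::-1],alpha=1.8)
cv2.imwrite("pics/c3.png",np.hstack([cv2.resize(f(d["img"]),(400,250)),cv2.resize(f(e["img"])[130:330,200:520],(400,250))]))
E
```

```text
time: 6.5
tool_pos: [387.2, -266.6, 330.8]
tcp_rot: [-180.0, -0.0, 17.4]
ft_force: [0.3, -0.1, -2.6]
finger_gap: 20.8
grip_force: 87.9
```

View pics/c3.png

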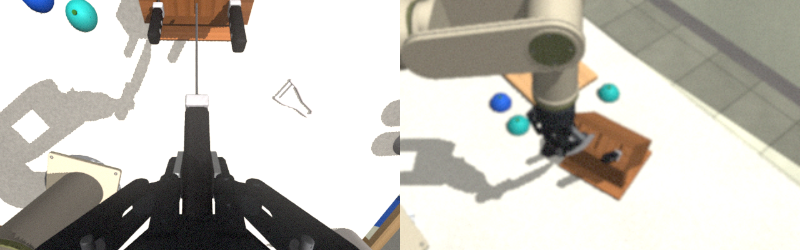

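The blade is free of the slot. The side view shows it clear of the block, with both other knives still in place. Next is to lift, level and carry it to the board.

```bash
cat > w.py <<'E'
from h import *
R1=Ro.from_euler("y",-45,degrees=True)*Ro.from_euler("z",-17.6,degrees=True)*Ro.from_euler("xyz",[180,0,17.4],degrees=True)
F=[555.4,200,166.6]
E
python3 -c "
from w import *
todo([430,-230,420],R1);todo([490,60,380],R1);todo(F,R1)"
```

```text
time 6.6 shift cm [ 5.18 -2.2  -8.97] rotvec [-0.119  0.78   0.291] rows>= 1.6948126582338015 4.503734933860099
time 6.6 shift cm [ 19.6  -28.06  -4.96] rotvec [-0.119  0.78   0.291] rows>= 5.533702325553708 4.503734933860099
time 6.6 shift cm [ 30.04 -39.44  16.39] rotvec [-0.119  0.78   0.291] rows>= 8.35478618285711 4.503734933860099
```

```bash
python3 -m handwheel '{"series": [[[0,0,-3,0,0,0,0.1],[0.5,0,-6,0,0,0,0.1],[2,-0.5,-8.5,-0.01,0.07,0.03,0.1],[4,-1.5,-9,-0.03,0.2,0.07,0.1],[5,-2.2,-9,-0.05,0.33,0.12,0.1],[6.5,-5,-9,-0.07,0.46,0.17,0.1],[8.5,-8,-8.5,-0.09,0.58,0.22,0.1],[10.5,-12,-8,-0.105,0.68,0.26,0.1],[12.5,-16,-7,-0.115,0.75,0.28,0.1],[15,-20,-6,-0.119,0.78,0.291,0.1],[17.5,-24,-5.5,-0.119,0.78,0.291,0.1],[19.6,-28,-5,-0.119,0.78,0.291,0.1]]]}' 90;  python3 -c "
from w import *
todo(F,R1)"
```

```text
time: 8.1
tool_pos: [510.9, 66.5, 383.0]
tcp_rot: [179.8, -44.0, -0.2]
ft_force: [1.0, -1.2, -2.8]
finger_gap: 20.5
grip_force: 89.1
time 8.1 shift cm [-11.87 -13.43  18.58] rotvec [0.006 0.017 0.001] rows>= 4.130448177858425 0.0983189629048711
```

```bash
python3 -m handwheel '{"series": [[[0,0,0,0,0,0,0.1],[0,0,0,0,0,0,0.1]]]}' 90;  python3 -c "
from w import *
todo(F,R1)"
```

```text
time: 8.35
tool_pos: [510.9, 65.6, 383.6]
tcp_rot: [179.8, -44.0, -0.0]
ft_force: [0.4, -0.3, -2.5]
finger_gap: 20.8
grip_force: 89.3
time 8.35 shift cm [-11.87 -13.52  18.65] rotvec [0.004 0.018 0.003] rows>= 4.146356295349466 0.10049643182780385
```

```bash
python3 -m handwheel '{"series": [[[-1,-1,1.5,0,0.005,0,0.1],[-2.5,-3,4,0,0.018,0,0.1],[-4.5,-5,7,0,0.018,0,0.1],[-6.5,-7.5,10,0,0.018,0,0.1],[-8.5,-10,13,0,0.018,0,0.1],[-10,-12,16,0,0.018,0,0.1],[-11.2,-13,17.6,0,0.018,0,0.1],[-11.9,-13.5,18.6,0,0.018,0,0.1],[-11.9,-13.5,18.6,0,0.018,0,0.1],[-11.9,-13.5,18.6,0,0.018,0,0.1],[-11.9,-13.5,18.6,0,0.018,0,0.1]]]}' 90;  python3 - <<'E'
from w import *
todo(F,R1);print(status.sense()["joint_pos"].round(1))
f=lambda i:cv2.convertScaleAbs(i[:,:,::-1],alpha=1.8);L=[]
for n,(x,y) in dict(side=(200,100),top=(180,120)).items():
    e=eyes.snapshot(n);np.savez(f"pics/{n}4.npz",**e);L.append(cv2.resize(f(e["img"])[y:y+150,x:x+180],None,fx=2.2,fy=2.2))
w=eyes.snapshot("wrist");np.savez("pics/wrist4.npz",**w)
L=np.hstack(L);b=np.zeros((250,L.shape[1],3),np.uint8);b[:,:400]=cv2.resize(f(w["img"]),(400,250));cv2.imwrite("pics/c4.png",np.vstack([L,b]))
E
```

```text
time: 9.72
tool_pos: [556.7, 197.9, 169.0]
tcp_rot: [179.9, -45.2, -0.4]
ft_force: [-0.2, 0.1, -2.3]
finger_gap: 21.1
grip_force: 89.2
time 9.725 shift cm [-0.26 -0.21  0.07] rotvec [ 0.007 -0.003 -0.001] rows>= 0.05462410649472034 0.04072380887221691
[ 25.7 -24.4 132.2 -33.4  34.8 137.5]
```

View pics/c4.png

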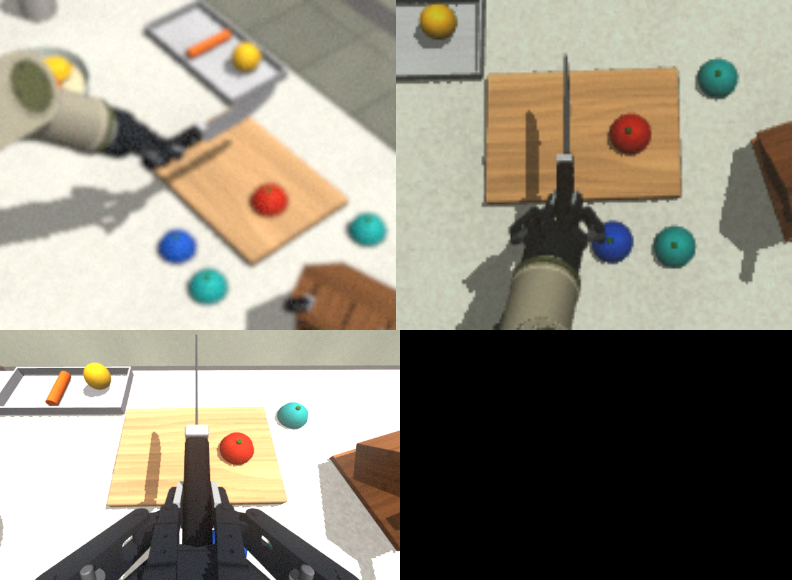

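The knife is held over the board. In the top view the tip is at about (257,145) and the ferrule at (257,190). I'll check levelness by triangulating those points.

```bash
python3 - <<'E'
from h import *
T=dict(np.load("pics/top4.npz"));S=dict(np.load("pics/side4.npz"))
t=lambda x,y:(180+(x-396)/2.2,120+y/2.2);s=lambda x,y:(200+x/2.2,100+y/2.2)
A=tri(T,t(566,55),S,s(277,79));B=tri(T,t(565,158),S,s(205,129));print("tip",A,"ferrule",B)
for z in (170,186,202): print(z,proj(S,[760,200,z]),proj(T,[760,200,z]),"seen",s(277,79),t(566,55))
E
cat > /dev/null; python3 -m handwheel '{"series": [[[0,0,0,0,0,0,0.1],[0,0,0,0,0,0,0.1],[0,0,0,0,0,0,0.1],[0,0,0,0,0,0,0.1]]]}' 90
```

```text
tip (array([758.38934192, 192.7446593 , 209.08559649]), np.float64(12.94134306375361)) ferrule (array([611.41364159, 197.55357423, 182.07051969]), np.float64(11.850515538753568))
170 [323.47704248 143.29803175] [257.92551535 146.72213645] seen (325.9090909090909, 135.9090909090909) (257.27272727272725, 145.0)
186 [323.41380452 140.05018516] [257.08829406 145.11176043] seen (325.9090909090909, 135.9090909090909) (257.27272727272725, 145.0)
202 [323.3496338  136.75443338] [256.2297364 143.4603444] seen (325.9090909090909, 135.9090909090909) (257.27272727272725, 145.0)
time: 10.38
tool_pos: [555.8, 198.8, 167.6]
tcp_rot: [179.8, -45.1, -0.2]
ft_force: [0.3, 0.5, -1.9]
finger_gap: 21.2
grip_force: 89.2
```

```bash
python3 - <<'E'
from w import *
from scipy.optimize import least_squares
d=eyes.snapshot("wrist");im=d["img"];g=cv2.cvtColor(im,cv2.COLOR_RGB2GRAY).astype(int)
con=g[:,300:304].mean(1)/2+g[:,326:330].mean(1)/2-g[:,306:324].min(1);tr=np.where(con[:170]>25)[0][0];print("tip row",tr,con[:30].astype(int))
print("col",g[140:180,314])
s=status.sense();Rt=Ro.from_euler("xyz",s["tcp_rot"],degrees=True);tz=Rt.apply([0,0,1]);gp=s["tool_pos"]-19*tz
def kn(pitch,gx,gz,X):
    a=np.radians(pitch);xk=np.array([np.cos(a),0,np.sin(a)]);zk=np.array([-np.sin(a),0,np.cos(a)]);return gp+(X[0]-gx)*xk+(X[2]-gz)*zk
for p in (-5,0,5,10): print(p,proj(d,kn(p,-68,0,[150,0,6])).round(1),proj(d,kn(p,-68,0,[0,0,14])).round(1))
e=eyes.snapshot("side");c=cv2.resize(e["img"][115:190,250:345,::-1],None,fx=8,fy=8,interpolation=cv2.INTER_CUBIC);c=cv2.convertScaleAbs(c,alpha=1.8)
for p,col in((0,(0,0,255)),(10,(255,0,0))):
    for X in ([150,0,6],[0,0,10],[0,0,14],[70,0,-30],[10,0,-30]):
        q=(proj(e,kn(p,-68,0,X))-[250,115]+.5)*8;cv2.circle(c,tuple(int(v) for v in q),4,col,2)
cv2.imwrite("pics/c5.png",c)
E
```

```text
tip row 8 [ 3  5  5  4  3  3  4 20 31 28 32 32 32 31 28 30 32 34 33 29 31 32 33 31
 33 32 31 31 31 32]
col [ 75  72  72  72  71  70  70  71  68  67  72 112 152 159 165 163 161 163
 162 164 164 168 166 166 160 149 131 109  90  72  59  45  37  40  36  35
  38  41  35  36]
-5 [312.8  36.2] [313.4 156. ]
0 [312.6  14. ] [313.4 151.2]
5 [312.5 -10.4] [313.3 147. ]
10 [312.4 -37.5] [313.3 143.3]
```

View pics/c5.png

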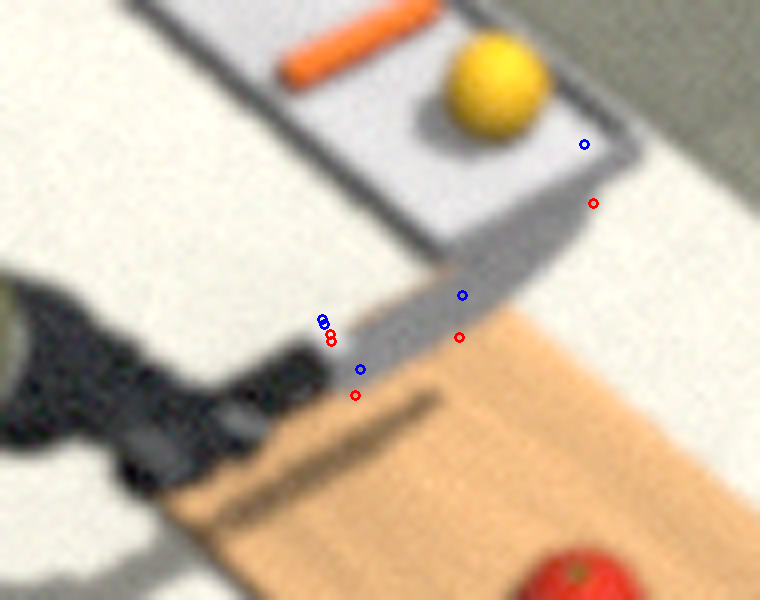

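The points predicted for a level knife (red) lie on the blade's edge and tip, and the wrist view's tip row gives a pitch error of about 1°. The knife is level, still and over the board, so I'm handing in.

```bash
python3 -c "
from h import *
s=status.sense();print(s['time'],abs(s['qd']).max());print(r.hand_in())"
```

```text
10.475 0.11696447358396585
the job is handed in; nothing more can be done
None
```

I drew the chef's knife from the block and handed in with it held level, edge down, about 15 cm over the board and in line with its short sides; the verdict was not reported back.

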